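Eject cooled mouldings into the collecting tub

ROBOT

A 6-joint arm with a two-finger parallel gripper is mounted at the origin on the work surface. World frame = base frame: x ahead of the robot, y to its left, z up, the work surface at z = 0. Lengths are in m, angles in rad, forces in N, time in s.
With the tool pointing down it reaches from about 0.425 to 0.95 m from the base axis. Payload 3.5 kg.
Tool frame: the origin (TCP) lies on the mounting face of the last link; the fingertips stand 173 mm ahead of it and the grasp point (between the pads) lies 155 mm ahead of it; z points along the fingers, y is the line along which they close (so a half turn about z gives the same grasp; the last joint's range is limited). The gripper opens to 85 mm and grips with 20 to 120 N. Pads are 22 mm wide; open, the fingers measure 114 mm over their backs; the gripper's body (76 mm by 85 mm) begins 54 mm behind the grasp point. The pads swing forward as they close: fully open they stand 13 mm farther back than shut.
Start: joints at [-1.28, 0.286, 1.577, -0, 1.279, -0.15], TCP at [0.288, -0.61, 0.405] pointing down, gripper open.
Joint ranges: [-2.77, 2.77], [-0.9, 2.22], [0.21, 2.48], [-1.53, 4.67], [0.24, 2.81], [-2.84, 2.84]. Speed limits (rad/s): [2.79, 2.79, 3.14, 3.14, 3.14, 3.14].

INTERFACE

Orientations are given as a unit quaternion [w, x, y, z].
In Python, from cell import arm gives the robot as it stands.
- The arm moves only by the tool apply_moves, never from a script. Its argument "deltas" is a list of rows, each an object of numbers: "fingers": the opening in per cent of the stroke, from 0 (shut) to 100 (fully open); "dx", "dy", "dz": the shift along the tool's x, y, z in mm; "turn": the turn about the tool's z in rad. In form: [{"fingers": .., "dx": .., "dy": .., "dz": .., "turn": ..}, ...]. A call has 1 to 10 rows; each row shifts and turns the commanded pose from where the row before left it, along the tool's axes as they then stand; what a row does not reach is not made up. A row lasts 1/8 s, in which the tool goes at most 62.5 mm and 10.7 degrees, less where a joint would pass 70% of its speed; a pose out of reach is approached as far as the arm can. A call with a gripper value outside its range is refused whole. The fingers move at their own pace and stop on an object; the grip force is fixed at half the most. Time passes only in rows, so rows that do not move let the fingers close. It gives the time, the measured TCP pose, the force, the opening and the grip force at its end, in the units of the state.
- arm.observe(): the state, without advancing time (a new reading comes with each control period).
- arm.snapshot(name): name is "scene" or "top" or "wrist"; returns the picture (400x640x3 uint8, blue, green, red); there is no depth.
- arm.camera_info(name): a dict with "fx", "fy", "cx", "cy" (pixels), "k1" (the pictures are not rectified: a ray, as slopes to the right and down, at radius r is drawn at 1 + k1 r^2 times it, then the intrinsics apply), "xyz" and "orientation" of the camera in the world. Camera axes: x right, y down, z forward; pixel columns grow to the right and rows downward; lengths in m; the calibration is good to about 2 mm. A picture is of the moment at which its call begins: read the wrist's pose just before it. camera_info takes no time and is no camera call; for the wrist camera it gives the pose at the moment of the call.
- arm.close_job(): hands the job in; it is judged then, once.
Trained networks look in the newest picture that a camera, given by its name, has taken for a name from the list of things; names that differ only in an ending like _2 or _b are one class to them, and where a whole thing is asked for, a point or a joint stands for the part that bears it (a point fixed in the world has none). Each returns a list of dicts, best first, with "score" (0 to 1); they miss things now and then, are a little off and sometimes report something else, mostly with a low value. They report only what shows in the picture. A call takes as long as a camera call.
- arm.boxes_of(label, camera): "location" ([x, y, z] in m, in the coordinates of the camera as it stood for that picture, good to about 4 mm: the middle of the surface that is visible of it).
- arm.masks_of(label, camera): "pixels" (400x640 bool, what is visible of it).
The state is a dict: "time_s": time; "joint_positions": joint angles; "qd": joint speeds; "joint_efforts": joint torques, N m; "ee_pos": TCP position; "tool_rot": TCP orientation; "force": force on the tool from outside, world axes, zero at the start; "ft_torque": the same for the moment, N m; "gripper_width": finger opening in m; "finger_force": force on a finger pad.
Only numpy, scipy, OpenCV 4.12 (cv2) and the standard library are available. Lean on these libraries where they do the work, as an engineer would, in place of code of your own. Each camera call takes 0.05 s, during which the arm holds its last target. There are 200 camera calls.

TASK

Set the white tub squarely under the overhanging lip of the ejector bed, lift every grey moulding out of the cooling block by its top edge and put them all on the bed. Then push the spring-centred valve lever all the way towards the tub, hold it there for three seconds so that the ram clears the bed into the tub, and let it go so that lever and ram return. Finally put the tub back, upright and with every moulding in it, on its cork mat, and leave the other things on the bench alone.

Things in the scene. Friction and masses are not known exactly. Their poses are not given: they have to be found in the camera images.
- tub_centre (a point): Loose white open plastic tub, about 0.3 kg, 200 (x) by 140 (y) by 60 mm high, walls 5 mm; it can be lifted by its grip tab or dragged along the bench. The point is its centre, 30 mm above its underside. Axes: x along the long side, y away from the tab, z up.
- tub_tab (a point): Middle of the top edge of the tub's grip tab, a plate rising from the middle of the tub's -y wall: 60 mm wide (x), 10 mm thick (y). The point is 70 mm from the tub's centre along -y and 92 mm above the tub's underside, 32 mm above its rim.
- mat_centre (a point): Cork mat on the bench, 280 (x) by 220 (y) by 1 mm, no obstacle to the tub, which starts and ends on it. The point is its centre; x runs along its long side. The tub ends on it within 50 mm of centred, either way round.
- drop (a point): Where the tub's centre belongs under the ejector's lip: a point on the bench, with the ejector's axes. The tub stands with its own x and y along them, its tab away from the ejector. There the tub's +y edge is 23 mm under the lip and 22 mm short of the ejector's stand. The lip's underside is 75 mm above the bench.
- bed (a point): Ejector, a fixed metal machine: the point is on top of its flat steel bed, 85 mm above the bench. Axes: the ram pushes along -y, to the tub; x across, z up. Free area: 170 mm wide (x) between side walls 35 mm high, from the open lip at y = -85 mm to the ram at y = +75 mm. Mouldings may stand or lie on it anyhow. An air cylinder (x = 110 to 160 mm) lies beside it, its carriage 60 mm above the bed.
- ram (a joint): Ram of the ejector: an upright plate across the bed, 59 mm high with the bar on it; 0 m at home, about 0.18 m when fully out, its face then 20 mm past the lip. It follows the valve lever (0.4 m per rad of lever); it is not moved by hand.
- lever (a joint): Valve lever, a 10 mm steel stick with a steel knob on a grey metal valve body at the robot's side of the bed. 0 rad upright, spring-centred; positive towards the tub (the ejector's -y), stop at +0.45; the other way it only draws the ram back 40 mm, stop at -0.1. Its axis is along the ejector's x, 105 mm below the knob's centre. About 6 N at the knob holds it over; damped, it returns in about 2 s.
- lever_knob (a point): Centre of the lever's steel ball knob, 30 mm across, 167 mm above the bench when upright. Free room on all sides of the knob; the bed's near wall, 120 mm high, begins 42 mm from it on the +x side.
- block_top (a point): Cooling block, fixed: three wooden boards on a base, 160 (x) by 126 (y) by 55 mm high, with two vertical gaps along its x, 12 mm wide and 45 mm deep, their middles at y = +30 and -30 mm. The point is the middle of its top, 55 mm above the bench.
- m1_centre (a point): Loose grey plastic moulding, a bracket plate with a rectangular window: 40 (x) by 10 (y, thickness) by 75 mm (z), about 40 g. The point is its centre. It starts upright in a gap of the cooling block, its top 30 mm (solid, above the window) standing out. Two to four of the four mouldings are present.
- m2_centre (a point): Loose grey plastic moulding, a bracket plate with a rectangular window: 40 (x) by 10 (y, thickness) by 75 mm (z), about 40 g. The point is its centre. It starts upright in a gap of the cooling block, its top 30 mm (solid, above the window) standing out. Two to four of the four mouldings are present.
- m3_centre (a point): Loose grey plastic moulding, a bracket plate with a rectangular window: 40 (x) by 10 (y, thickness) by 75 mm (z), about 40 g. The point is its centre. It starts upright in a gap of the cooling block, its top 30 mm (solid, above the window) standing out. Two to four of the four mouldings are present.
- m4_centre (a point): Loose grey plastic moulding, a bracket plate with a rectangular window: 40 (x) by 10 (y, thickness) by 75 mm (z), about 40 g. The point is its centre. It starts upright in a gap of the cooling block, its top 30 mm (solid, above the window) standing out. Two to four of the four mouldings are present.
- tape: Bystander: roll of tape lying on the bench, 100 mm across, 25 mm high, origin at its underside.
- jar: Bystander: closed jar, 60 mm across, 90 mm high, origin at its underside.

How it is judged:
On the way, in this order (a step that is already met when the one before it is completed fails the run):
1. the tub stands upright and square under the lip (centre within 20 mm of the place across, from 20 mm short of it to 28 mm beyond it along, turned less than 0.15 rad) (x of tub_centre in the frame of drop between -0.02 and 0.02 m and y of tub_centre in the frame of drop between -0.02 and 0.028 m and angle between tub_centre's own z axis and vertical below 0.12 rad and height (world z) of tub_centre below 0.036 m and angle between the x axis of tub_centre and the x axis of drop, either way round below 0.15 rad), for 0.3 s.
2. every moulding present is on the ejector bed (x of m1_centre in the frame of bed between -0.085 and 0.085 m and y of m1_centre in the frame of bed between -0.095 and 0.085 m and z of m1_centre in the frame of bed between -0.005 and 0.05 m and x of m2_centre in the frame of bed between -0.085 and 0.085 m and y of m2_centre in the frame of bed between -0.095 and 0.085 m and z of m2_centre in the frame of bed between -0.005 and 0.05 m and x of m3_centre in the frame of bed between -0.085 and 0.085 m and y of m3_centre in the frame of bed between -0.095 and 0.085 m and z of m3_centre in the frame of bed between -0.005 and 0.05 m and x of m4_centre in the frame of bed between -0.085 and 0.085 m and y of m4_centre in the frame of bed between -0.095 and 0.085 m and z of m4_centre in the frame of bed between -0.005 and 0.05 m), for 0.5 s.
3. the valve lever is held over towards the tub (past 0.38 rad) for 2 s (value of joint lever above 0.38 rad), for 2 s.
4. lever and ram are back home and every moulding is in the tub (value of joint lever between -0.06 and 0.06 rad and value of joint ram below 0.015 m and x of m1_centre in the frame of tub_centre between -0.1 and 0.1 m and y of m1_centre in the frame of tub_centre between -0.07 and 0.07 m and z of m1_centre in the frame of tub_centre between -0.03 and 0.035 m and x of m2_centre in the frame of tub_centre between -0.1 and 0.1 m and y of m2_centre in the frame of tub_centre between -0.07 and 0.07 m and z of m2_centre in the frame of tub_centre between -0.03 and 0.035 m and x of m3_centre in the frame of tub_centre between -0.1 and 0.1 m and y of m3_centre in the frame of tub_centre between -0.07 and 0.07 m and z of m3_centre in the frame of tub_centre between -0.03 and 0.035 m and x of m4_centre in the frame of tub_centre between -0.1 and 0.1 m and y of m4_centre in the frame of tub_centre between -0.07 and 0.07 m and z of m4_centre in the frame of tub_centre between -0.03 and 0.035 m and angle between tub_centre's own z axis and vertical below 0.12 rad), for 0.3 s.
At the end, for the whole second after the job is handed in: The tub stands upright on the bench on its cork mat, its centre within 50 mm of the mat's centre along both of the mat's axes; every moulding present lies inside it; the lever is within 0.06 rad of upright and the ram within 15 mm of home (all of step 4 and x of tub_centre in the frame of mat_centre between -0.05 and 0.05 m and y of tub_centre in the frame of mat_centre between -0.05 and 0.05 m and height (world z) of tub_centre below 0.036 m); the robot touches nothing.
It fails at once if the tape is moved more than 40 mm (distance of tape from where it was at the start of the episode above 0.04 m).
It fails at once if the jar is moved more than 40 mm (distance of jar from where it was at the start of the episode above 0.04 m).
Of m1, m2, m3, m4 only 2 to 4 are there at a start; the rules pass over those that are not, and their reading is None.
At some moment in a run one of tub may be knocked a few centimetres aside while the robot is not near it.
Once in a run the grip may slacken for a moment while it holds something.
It also fails if it takes over 210 s, if anything falls off the work surface, if the arm or the gripper's body presses on something with over 40 N, if the wrist force passes 120 N, or if a joint passes its speed limit or range.

## Working session

There is one attempt and no reset: what is moved stays moved. The work goes in short steps, Python scripts to look and compute and a tool call to move; the robot and the scene stay as the last step left them, time stands still between calls to the robot, and variables do not carry over. Pictures are saved under pics/ and viewed, at most 18 in all, crops included, and the job is handed in when it is done.

Besides the shell and the picture viewer there is one more tool, called after ">>>" as name(argument=value, ...) on one line, values as JSON. apply_moves: Moves the arm, as the interface text tells. Its arguments: {"type":"object","properties":{"deltas":{"type":"array"}},"required":["deltas"]}

```bash
ls; mkdir -p pics
cat > h.py <<'E'
import numpy as np, cv2
from scipy.spatial.transform import Rotation as R
from cell import arm
def rot(q): return R.from_quat([q[1],q[2],q[3],q[0]])
def snap(n,f=None):
    ci=arm.camera_info(n); im=arm.snapshot(n)
    if f: cv2.imwrite('pics/'+f+'.png',im)
    return ci,im
def ray(ci,u,v):
    d=np.array([(u-ci['cx'])/ci['fx'],(v-ci['cy'])/ci['fy']]); s=d.copy()
    for _ in range(20): s=d/(1+ci['k1']*(s@s))
    r=rot(ci['orientation']).apply([s[0],s[1],1.]); return np.array(ci['xyz']),r
def onz(ci,u,v,z):
    o,r=ray(ci,u,v); return o+r*(z-o[2])/r[2]
def proj(ci,p):
    c=rot(ci['orientation']).inv().apply(np.array(p)-ci['xyz']); s=c[:2]/c[2]
    s=s*(1+ci['k1']*(s@s)); return np.array([s[0]*ci['fx']+ci['cx'],s[1]*ci['fy']+ci['cy']])
def tri(rays):
    A=np.zeros((3,3));b=np.zeros(3)
    for o,r in rays:
        r=r/np.linalg.norm(r);P=np.eye(3)-np.outer(r,r);A+=P;b+=P@o
    return np.linalg.solve(A,b)
def boxes(l,n,ci):
    return [(round(b['score'],2),(rot(ci['orientation']).apply(b['location'])+ci['xyz']).round(3)) for b in arm.boxes_of(l,n)]
E
cat > a.py <<'E'
from h import *
np.set_printoptions(suppress=True)
for n in ['scene','top']:
    ci,im=snap(n,n+'1'); print(n,{k:np.round(v,3) for k,v in ci.items()})
    for l in ['tub_centre','tub_tab','bed','ram','lever_knob','lever','block_top','m1_centre','mat_centre','tape','jar']:
        print(l,boxes(l,n,ci)[:6])
print(arm.observe())
E
python3 a.py
```

```text
pics
scene {'fx': np.float64(513.568), 'fy': np.float64(513.568), 'cx': np.float64(321.544), 'cy': np.float64(202.131), 'k1': np.float64(-0.077), 'xyz': array([ 1.516, -0.303,  0.83 ]), 'orientation': array([-0.364,  0.721,  0.52 , -0.277])}
tub_centre [(0.72, array([ 0.512, -0.344,  0.023]))]
tub_tab [(0.75, array([ 0.512, -0.341,  0.022]))]
bed [(0.8, array([0.702, 0.065, 0.081]))]
ram [(0.98, array([0.714, 0.128, 0.133]))]
lever_knob [(0.76, array([0.474, 0.067, 0.159])), (0.74, array([0.717, 0.331, 0.06 ]))]
lever [(0.77, array([0.47 , 0.07 , 0.161]))]
block_top [(0.89, array([0.537, 0.3  , 0.048]))]
m1_centre [(0.69, array([0.538, 0.299, 0.049]))]
mat_centre [(0.75, array([ 0.594, -0.262,  0.004])), (0.72, array([0.474, 0.069, 0.165]))]
tape [(0.74, array([ 0.747, -0.209,  0.023]))]
jar []
top {'fx': np.float64(508.1), 'fy': np.float64(508.1), 'cx': np.float64(315.697), 'cy': np.float64(207.064), 'k1': np.float64(-0.103), 'xyz': array([ 0.302, -0.022,  1.631]), 'orientation': array([-0.072,  0.709, -0.698,  0.067])}
tub_centre [(0.73, array([ 0.525, -0.344,  0.005])), (0.21, arr
[... 418 characters left out ...]
]))]
jar [(0.6, array([0.696, 0.336, 0.089]))]
{'time_s': 1.2, 'joint_positions': array([-1.27999635,  0.28630801,  1.57673352,  0.00000258,  1.27860956,
       -0.14999999]), 'qd': array([ 0.00018957,  0.00077566,  0.00125787,  0.00042371,  0.00053808,
       -0.00065146]), 'joint_efforts': array([ -0.00000998, -40.59683204, -29.29388881,  -0.00011679,
         0.00062735,   0.00000156]), 'ee_pos': array([ 0.28801852, -0.61044437,  0.40470134]), 'tool_rot': array([-0.00002923,  0.97581016,  0.21861959, -0.00000082]), 'force': array([-0.08411244, -0.55956964,  0.21058784]), 'ft_torque': array([-0.06304492,  0.02957414, -0.02236191]), 'finger_force': 0.0, 'gripper_width': 0.08528257677929003}
```

View pics/scene1.png

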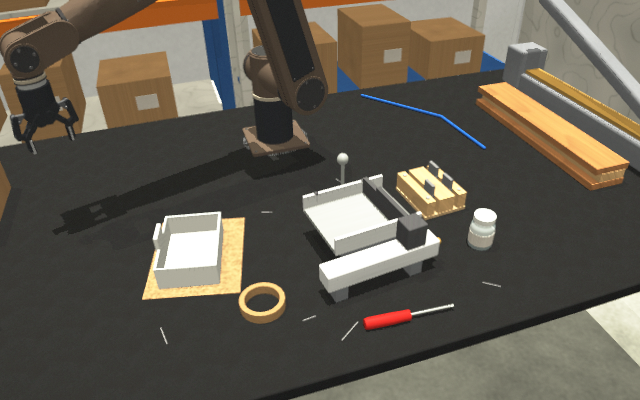

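View pics/top1.png

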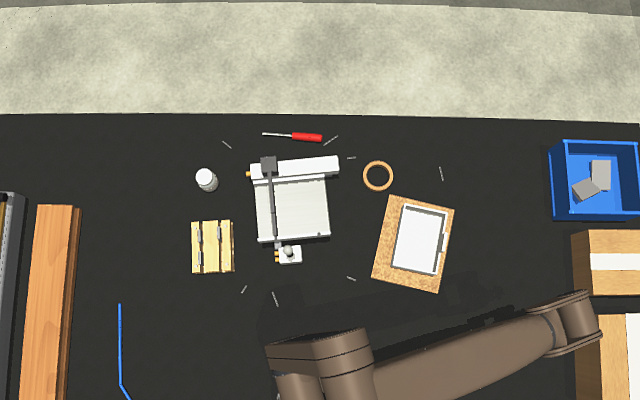

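The scene shows the tub on its mat at (190,250), the tab to its left. The ejector is at (370,220), the knob at (343,158), the block at (432,190) and the jar at (482,230). In the top view the block at (212,247) seems to hold three or four mouldings, so I'll zoom in.

Run:
```python
import cv2,numpy as np
a=cv2.imread('pics/top1.png')[145:300,170:470]
b=cv2.imread('pics/scene1.png')[140:260,290:510]
cv2.imwrite('pics/c1.png',cv2.resize(a,None,fx=2.6,fy=2.6,interpolation=cv2.INTER_CUBIC))
cv2.imwrite('pics/c2.png',cv2.resize(b,None,fx=3.6,fy=3.6,interpolation=cv2.INTER_CUBIC))
```

```text
(no output)
```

View pics/c1.png

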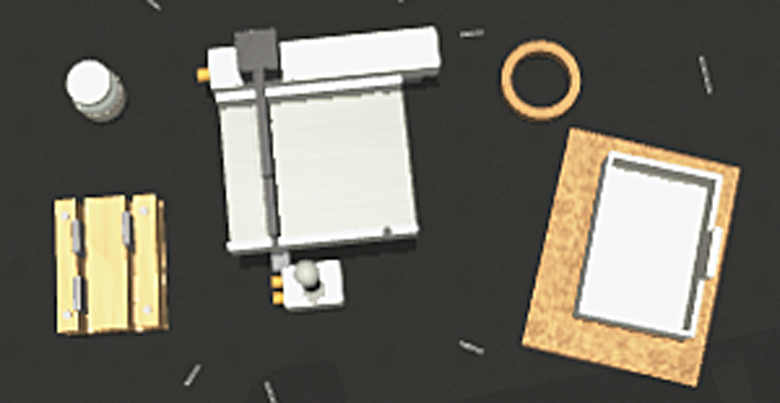

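View pics/c2.png

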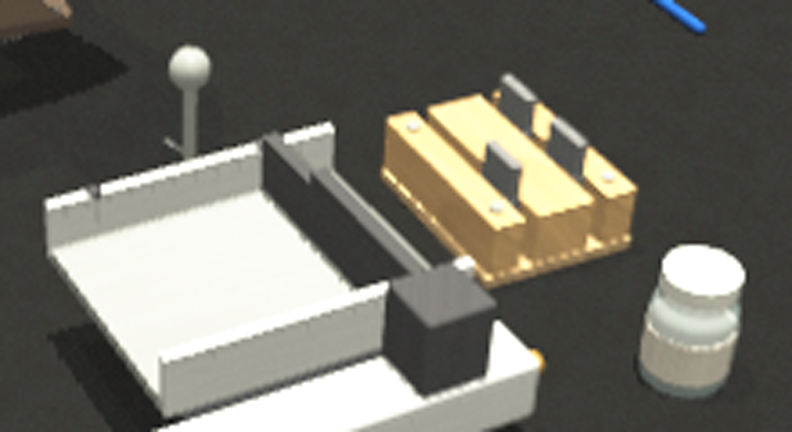

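Three mouldings are present: two in the left (+y) gap at c1 (76,236) and (79,294), and one in the right gap at (127,229). The lip edge runs in c1 from (404,85) to (418,232). Now the first estimates.

Run:
```python
from h import *
np.set_printoptions(suppress=True,precision=4)
t=arm.camera_info('top');s=arm.camera_info('scene')
C1=lambda u,v:(170+(u+.5)/2.6-.5,145+(v+.5)/2.6-.5)
C2=lambda u,v:(290+(u+.5)/3.6-.5,140+(v+.5)/3.6-.5)
print('tub rim',*[onz(t,*C1(*p),.06) for p in [(610,152),(722,178),(693,338),(575,318)]],'tab',onz(t,*C1(714,252),.092))
print('mat',*[onz(t,*C1(*p),.001) for p in [(571,127),(741,167),(697,386),(523,346)]])
print('wall tops near',onz(t,*C1(230,246),.12),onz(t,*C1(417,231),.12),'far',onz(t,*C1(404,82),.12))
print('lip scene',onz(s,*C2(47,253),.085),onz(s,*C2(163,403),.085),'walltop scene',onz(s,*C2(47,203),.12),onz(s,*C2(333,127),.12),onz(s,*C2(163,358),.12))
print('knob',tri([ray(t,*C1(308,273)),ray(s,*C2(189,68))]))
for a,b in [((76,236),(567,138)),((79,294),(518,95)),((127,229),(503,160))]: print('m top-ish',onz(t,*C1(*a),.085),onz(s,*C2(*b),.085))
print('block',*[onz(t,*C1(*p),.055) for p in [(55,199),(157,195),(166,327),(57,332)]])
w=arm.camera_info('wrist');o=arm.observe();q=rot(o['tool_rot'])
print('cam in tool',q.inv().apply(np.array(w['xyz'])-o['ee_pos']),(q.inv()*rot(w['orientation'])).as_matrix(),w['fx'],w['k1'])
print('tool axes',q.as_matrix())
```

```text
tub rim [ 0.6331 -0.2889  0.06  ] [ 0.6029 -0.4256  0.06  ] [ 0.4087 -0.3848  0.06  ] [ 0.4308 -0.244   0.06  ] tab [ 0.5078 -0.405   0.092 ]
mat [ 0.6771 -0.2499  0.001 ] [ 0.6288 -0.4656  0.001 ] [ 0.354  -0.4021  0.001 ] [ 0.4005 -0.1881  0.001 ]
wall tops near [0.5026 0.1619 0.12  ] [ 0.5236 -0.0537  0.12  ] far [ 0.701  -0.0364  0.12  ]
lip scene [ 0.5355 -0.055   0.085 ] [ 0.7074 -0.0307  0.085 ] walltop scene [ 0.5272 -0.051   0.12  ] [0.5043 0.1669 0.12  ] [ 0.7067 -0.0303  0.12  ]
knob [0.4679 0.0695 0.1676]
m top-ish [0.5158 0.3504 0.085 ] [0.5258 0.3468 0.085 ]
m top-ish [0.4469 0.3428 0.085 ] [0.4597 0.3413 0.085 ]
m top-ish [0.5253 0.2897 0.085 ] [0.5364 0.2886 0.085 ]
block [0.565  0.3863 0.055 ] [0.572  0.2612 0.055 ] [0.4124 0.2428 0.055 ] [0.4036 0.374  0.055 ]
cam in tool [0.0781 0.0008 0.0306] [[ 0.0002 -0.9519 -0.3063]
 [ 1.      0.0002  0.0001]
 [-0.     -0.3063  0.9519]] 344.20134407038285 -0.007560331789963881
tool axes [[ 0.9044  0.4267 -0.    ]
 [ 0.4267 -0.9044  0.0001]
 [ 0.     -0.0001 -1.    ]]
```

```bash
cat >> h.py <<'E'
def plan(xyz,yaw=None):
    "total tool-frame shift (mm) from the measured pose, then the turn"
    o=arm.observe(); q=rot(o['tool_rot']); X=q.as_matrix()[:,0]; y0=np.arctan2(X[1],X[0])
    d=q.inv().apply(np.array(xyz)-o['ee_pos'])*1000
    print('t',round(o['time_s'],2),'tcp',o['ee_pos'].round(4),'yaw',round(y0,3),'-> shift',d.round(1),'turn',None if yaw is None else round(y0-yaw,3),'rows>=',int(np.ceil(np.linalg.norm(d)/60)))
E
python3 -c "
from h import *
plan((.506,-.4045,.40),-.213)"
```

```text
t 1.2 tcp [ 0.288  -0.6104  0.4047] yaw 0.441 -> shift [285.  -93.3   4.7] turn 0.654 rows>= 5
```

>>> apply_moves(deltas=[{"fingers": 100,"dx": 47.5,"dy": -15.5,"dz": 0.8,"turn": 0},{"fingers": 100,"dx": 47.5,"dy": -15.5,"dz": 0.8,"turn": 0},{"fingers": 100,"dx": 47.5,"dy": -15.5,"dz": 0.8,"turn": 0},{"fingers": 100,"dx": 47.5,"dy": -15.5,"dz": 0.8,"turn": 0},{"fingers": 100,"dx": 47.5,"dy": -15.5,"dz": 0.8,"turn": 0},{"fingers": 100,"dx": 47.5,"dy": -15.5,"dz": 0.8,"turn": 0},{"fingers": 100,"dx": 0,"dy": 0,"dz": 0,"turn": 0.1635},{"fingers": 100,"dx": 0,"dy": 0,"dz": 0,"turn": 0.1635},{"fingers": 100,"dx": 0,"dy": 0,"dz": 0,"turn": 0.1635},{"fingers": 100,"dx": 0,"dy": 0,"dz": 0,"turn": 0.1635}])

```text
time_s: 2.45
ee_pos: [0.5062, -0.4046, 0.4]
tool_rot: [0.0, 0.994, -0.109, 0.0]
force: [-0.4, -0.9, 1.1]
gripper_width: 0.0856
finger_force: 0.0
```

>>> apply_moves(deltas=[{"fingers": 100,"dx": 0,"dy": 0,"dz": 0,"turn": 0},{"fingers": 100,"dx": 0,"dy": 0,"dz": 0,"turn": 0}])

```text
time_s: 2.7
ee_pos: [0.5061, -0.4048, 0.4]
tool_rot: [0.0, 0.994, -0.105, 0.0]
force: [0.1, 0.5, 0.0]
gripper_width: 0.0853
finger_force: 0.0
```

Run:
```python
from h import *
plan((.506,-.4045,.40),-.213)
ci,im=snap('wrist','w1')
for l in ['tub_centre','tub_tab']: print(l,boxes(l,'wrist',ci))
```

```text
t 2.7 tcp [ 0.5061 -0.4048  0.4   ] yaw -0.211 -> shift [-0.1 -0.2 -0. ] turn 0.002 rows>= 1
tub_centre [(0.83, array([ 0.534, -0.33 ,  0.003]))]
tub_tab [(0.64, array([ 0.532, -0.327,  0.005]))]
```

View pics/w1.png

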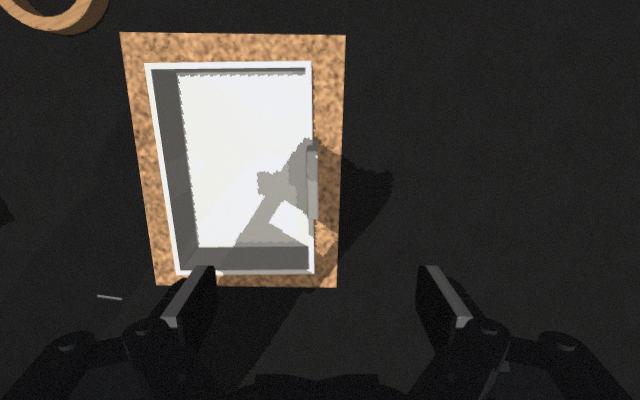

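The wrist view shows the rim corners at (144,64), (311,62), (315,273) and (176,275). The tab's top edge runs from about (312,141) to (312,218).

Run:
```python
from h import *
np.set_printoptions(suppress=True,precision=4)
w=arm.camera_info('wrist');t=arm.camera_info('top')
c=[onz(w,*p,.06) for p in [(144,64),(311,62),(315,273),(176,275)]]
print(*c,np.mean(c,0)); print([np.arctan2(*(a-b)[1::-1]) for a,b in [(c[0],c[3]),(c[1],c[2])]])
print('tab',onz(w,312,141,.092),onz(w,312,218,.092),'tri mid',tri([ray(w,312,180),ray(t,170+714.5/2.6-.5,145+252.5/2.6-.5)]))
plan((.5,-.4045,.235),-.213)
```

```text
[ 0.6347 -0.2857  0.06  ] [ 0.6065 -0.4229  0.06  ] [ 0.412  -0.3842  0.06  ] [ 0.4394 -0.2459  0.06  ] [ 0.5231 -0.3347  0.06  ]
[np.float64(-0.20139992678904203), np.float64(-0.196135748971383)]
tab [ 0.5464 -0.411   0.092 ] [ 0.4822 -0.3969  0.092 ] tri mid [ 0.5108 -0.4054  0.0819]
t 2.85 tcp [ 0.5061 -0.4048  0.3999] yaw -0.212 -> shift [ -6.    1.  164.9] turn 0.001 rows>= 3
```

>>> apply_moves(deltas=[{"fingers": 100,"dx": 4,"dy": 0,"dz": 0,"turn": -0.012},{"fingers": 100,"dx": 0,"dy": 0,"dz": 45,"turn": 0},{"fingers": 100,"dx": 0,"dy": 0,"dz": 45,"turn": 0},{"fingers": 100,"dx": 0,"dy": 0,"dz": 43,"turn": 0},{"fingers": 100,"dx": 0,"dy": 0,"dz": 30,"turn": 0},{"fingers": 0,"dx": 0,"dy": 0,"dz": 0,"turn": 0},{"fingers": 0,"dx": 0,"dy": 0,"dz": 0,"turn": 0},{"fingers": 0,"dx": 0,"dy": 0,"dz": 0,"turn": 0},{"fingers": 0,"dx": 0,"dy": 0,"dz": 0,"turn": 0},{"fingers": 0,"dx": 0,"dy": 0,"dz": 0,"turn": 0}])

```text
time_s: 4.1
ee_pos: [0.5106, -0.4057, 0.2389]
tool_rot: [0.0, 0.995, -0.1, 0.001]
force: [0.0, 1.9, 6.1]
gripper_width: 0.0089
finger_force: 60.5
```

>>> apply_moves(deltas=[{"fingers": 0,"dx": 0,"dy": 0,"dz": 0,"turn": 0},{"fingers": 0,"dx": 0,"dy": 0,"dz": 0,"turn": 0},{"fingers": 0,"dx": 0,"dy": 0,"dz": -3,"turn": 0},{"fingers": 0,"dx": 0,"dy": 0,"dz": -3,"turn": 0}])

```text
time_s: 4.6
ee_pos: [0.5095, -0.4053, 0.2419]
tool_rot: [-0.0, 0.995, -0.1, -0.001]
force: [-0.3, -0.1, -3.6]
gripper_width: 0.0093
finger_force: 59.3
```

Run:
```python
from h import *
plan((.517,-.2,.237),.105)
plan((.567,-.17,.237),.105)
plan((.625,-.16,.237),.105)
```

```text
t 4.6 tcp [ 0.5095 -0.4053  0.2419] yaw -0.201 -> shift [ -33.7 -202.7    5. ] turn -0.306 rows>= 4
t 4.6 tcp [ 0.5095 -0.4053  0.2419] yaw -0.201 -> shift [   9.4 -242.1    5. ] turn -0.306 rows>= 5
t 4.6 tcp [ 0.5095 -0.4053  0.2419] yaw -0.201 -> shift [  64.2 -263.4    4.9] turn -0.306 rows>= 5
```

>>> apply_moves(deltas=[{"fingers": 0,"dx": 1.3,"dy": -20,"dz": 0,"turn": 0},{"fingers": 0,"dx": 1.3,"dy": -35,"dz": 0,"turn": 0},{"fingers": 0,"dx": 1.3,"dy": -35,"dz": 0,"turn": 0},{"fingers": 0,"dx": 1.3,"dy": -35,"dz": 0,"turn": 0},{"fingers": 0,"dx": 0,"dy": -15,"dz": 0,"turn": 0},{"fingers": 0,"dx": 0,"dy": 0,"dz": 0,"turn": -0.08},{"fingers": 0,"dx": 0,"dy": 0,"dz": 0,"turn": -0.08},{"fingers": 0,"dx": 0,"dy": 0,"dz": 0,"turn": -0.08},{"fingers": 0,"dx": 0,"dy": 0,"dz": 0,"turn": -0.066},{"fingers": 0,"dx": 0,"dy": 0,"dz": 0,"turn": 0}])

```text
time_s: 5.85
ee_pos: [0.5429, -0.2694, 0.2427]
tool_rot: [0.0, 0.999, 0.052, -0.0]
force: [0.1, -0.0, -3.4]
gripper_width: 0.0087
finger_force: 59.4
```

Run:
```python
from h import *
np.set_printoptions(suppress=True,precision=4)
plan((.567,-.17,.241),.105)
plan((.623,-.16,.241),.105)
ci,im=snap('wrist','w2'); print(arm.observe()['finger_force'],boxes('bed','wrist',ci))
```

```text
t 5.85 tcp [ 0.5429 -0.2694  0.2427] yaw 0.104 -> shift [ 34.2 -96.4   1.7] turn -0.001 rows>= 2
t 5.85 tcp [ 0.5429 -0.2694  0.2427] yaw 0.104 -> shift [  91.  -100.5    1.7] turn -0.001 rows>= 3
59.40472483634949 []
```

View pics/w2.png

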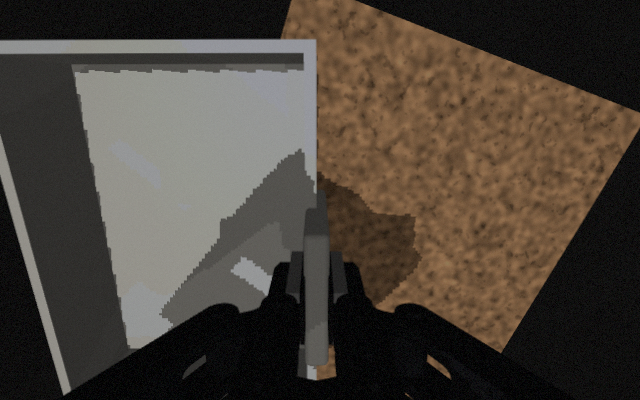

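The wrist view shows the tab gripped at (316,280) and the tub square in the hand. Next it goes under the lip.

>>> apply_moves(deltas=[{"fingers": 0,"dx": 10,"dy": -24,"dz": 0,"turn": 0},{"fingers": 0,"dx": 12,"dy": -30,"dz": 0,"turn": 0},{"fingers": 0,"dx": 12,"dy": -30,"dz": 0,"turn": 0},{"fingers": 0,"dx": 0,"dy": -12,"dz": 0,"turn": 0},{"fingers": 0,"dx": 20,"dy": -2,"dz": 0,"turn": 0},{"fingers": 0,"dx": 20,"dy": -2,"dz": 0,"turn": 0},{"fingers": 0,"dx": 17,"dy": 0,"dz": 0,"turn": 0},{"fingers": 0,"dx": 0,"dy": 0,"dz": 2,"turn": 0},{"fingers": 0,"dx": 0,"dy": 0,"dz": 2,"turn": 0},{"fingers": 0,"dx": 0,"dy": 0,"dz": 0,"turn": 0}])

```text
time_s: 7.2
ee_pos: [0.6225, -0.1608, 0.239]
tool_rot: [0.0, 0.999, 0.052, -0.0]
force: [-1.0, 0.5, -1.1]
gripper_width: 0.0087
finger_force: 59.7
```

Run:
```python
from h import *
plan((.623,-.16,.237),.105)
a=snap('top')[1][140:260,220:400]; b=snap('scene')[1][170:310,190:450]
cv2.imwrite('pics/c3.png',np.vstack([cv2.resize(a,(450,300),interpolation=cv2.INTER_CUBIC),cv2.resize(b,(450,242),interpolation=cv2.INTER_CUBIC)]))
```

```text
t 7.2 tcp [ 0.6225 -0.1608  0.239 ] yaw 0.104 -> shift [ 0.5 -0.7  2. ] turn -0.001 rows>= 1
```

View pics/c3.png

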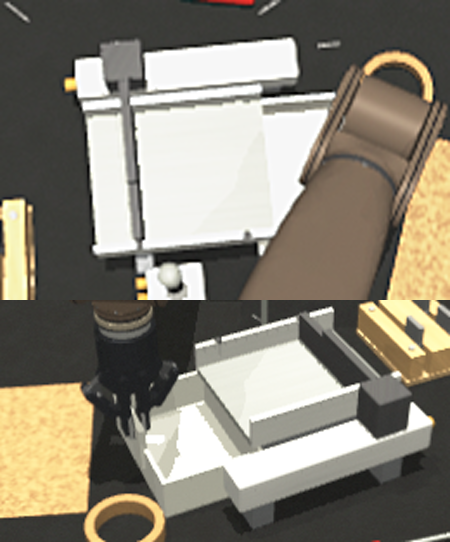

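Both views show the tub under the lip and square, with its tab towards the camera. I'll release it, go up and check.

>>> apply_moves(deltas=[{"fingers": 0,"dx": 0,"dy": 0,"dz": 2,"turn": 0},{"fingers": 100,"dx": 0,"dy": 0,"dz": 0,"turn": 0},{"fingers": 100,"dx": 0,"dy": 0,"dz": 0,"turn": 0},{"fingers": 100,"dx": 0,"dy": 0,"dz": 0,"turn": 0},{"fingers": 100,"dx": 0,"dy": 0,"dz": 0,"turn": 0},{"fingers": 100,"dx": 0,"dy": 0,"dz": -40,"turn": 0},{"fingers": 100,"dx": 0,"dy": 0,"dz": -60,"turn": 0},{"fingers": 100,"dx": -10,"dy": -30,"dz": -50,"turn": 0},{"fingers": 100,"dx": -20,"dy": -50,"dz": 0,"turn": 0},{"fingers": 100,"dx": 0,"dy": 0,"dz": 0,"turn": 0}])

```text
time_s: 8.55
ee_pos: [0.5837, -0.0815, 0.3875]
tool_rot: [-0.0, 0.999, 0.054, 0.0]
force: [-0.2, 0.2, -0.5]
gripper_width: 0.0853
finger_force: 0.0
```

Run:
```python
from h import *
plan((.51,.34,.40),.105)
ci,im=snap('wrist','w3'); print(boxes('bed','wrist',ci),boxes('tub_centre','wrist',ci))
```

```text
t 8.55 tcp [ 0.5837 -0.0815  0.3875] yaw 0.108 -> shift [ -27.8 -427.   -12.3] turn 0.003 rows>= 8
[(0.86, array([0.613, 0.056, 0.089]))] [(0.71, array([ 0.626, -0.109,  0.002]))]
```

View pics/w3.png

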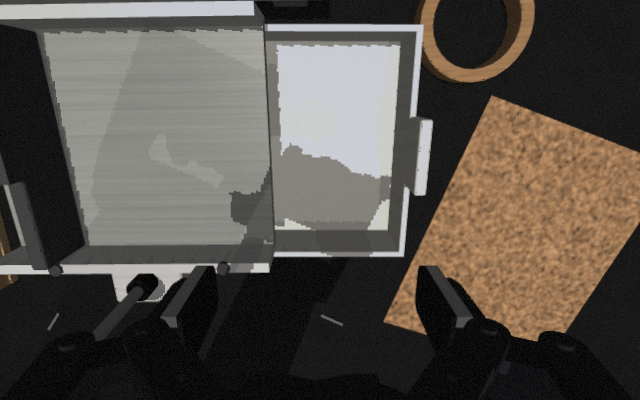

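The lip edge is at px (266,29) to (272,247), the tub's outer right rim at (424,25) to (405,256) and its tab at (424,157).

Run:
```python
from h import *
np.set_printoptions(suppress=True,precision=4)
w=arm.camera_info('wrist')
a,b=onz(w,266,29,.085),onz(w,272,247,.085); e=b-a; x=(a-b)[:2]; print('lip',a,b,np.linalg.norm(x)); x/=np.linalg.norm(x); yaw=np.arctan2(x[1],x[0]); y=np.array([-x[1],x[0]])
wt=[onz(w,266,18,.12),onz(w,273,263,.12)]; print('wall tops',wt)
mid=((a+b)/2)[:2]; bed=mid+.085*y; drop=mid-.047*y
c,d=onz(w,424,25,.06),onz(w,405,256,.06); tx=(c-d)[:2]; print('tub edge',c,d,np.linalg.norm(tx)); ty=np.arctan2(tx[1],tx[0]); tc=((c+d)/2)[:2]+.07*np.array([-np.sin(ty),np.cos(ty)])
tab=onz(w,425,157,.092); print('tab',tab)
print('yaw',yaw,ty,'bed',bed,'drop',drop,'tub',tc,'tub in drop',(tc-drop)@x,(tc-drop)@y,'tab in drop',(tab[:2]-drop)@x,(tab[:2]-drop)@y)
print('knob px',onz(w,147,285,.167))
```

```text
lip [ 0.7014 -0.037   0.085 ] [ 0.5317 -0.0526  0.085 ] 0.17042414093397643
wall tops [array([ 0.7026, -0.0418,  0.12  ]), array([ 0.5354, -0.0573,  0.12  ])]
tub edge [ 0.7207 -0.1552  0.06  ] [ 0.5234 -0.1768  0.06  ] 0.19846252668219969
tab [ 0.6237 -0.1659  0.092 ]
yaw 0.09117767136366474 0.10915299274905295 bed [0.6088 0.0399] drop [ 0.6208 -0.0916] tub [ 0.6145 -0.0964] tub in drop -0.006795811405668666 -0.004229219764173046 tab in drop -0.003872014405081371 -0.07422708512181879
knob px [0.5371 0.0163 0.167 ]
```

>>> apply_moves(deltas=[{"fingers": 45,"dx": -6,"dy": -51,"dz": 0,"turn": 0},{"fingers": 45,"dx": -6,"dy": -51,"dz": 0,"turn": 0},{"fingers": 45,"dx": -6,"dy": -51,"dz": 0,"turn": 0},{"fingers": 45,"dx": -6,"dy": -51,"dz": 0,"turn": 0},{"fingers": 45,"dx": -6,"dy": -51,"dz": 0,"turn": 0},{"fingers": 45,"dx": -6,"dy": -51,"dz": 0,"turn": 0},{"fingers": 45,"dx": -7,"dy": -51,"dz": 0,"turn": 0},{"fingers": 45,"dx": -7,"dy": -51,"dz": 0,"turn": 0},{"fingers": 45,"dx": 0,"dy": 0,"dz": 0,"turn": 0},{"fingers": 45,"dx": 0,"dy": 0,"dz": 0,"turn": 0}])

```text
time_s: 9.95
ee_pos: [0.4933, 0.3159, 0.3863]
tool_rot: [0.0, 0.999, 0.052, -0.0]
force: [0.1, 0.4, -0.1]
gripper_width: 0.0382
finger_force: 0.0
```

Run:
```python
from h import *
plan((.49,.32,.38),.1)
ci,im=snap('wrist','w4'); print(boxes('m1_centre','wrist',ci),boxes('block_top','wrist',ci)); print(arm.observe()['gripper_width'])
```

```text
t 9.95 tcp [0.4933 0.3159 0.3863] yaw 0.104 -> shift [-2.9 -4.4  6.3] turn 0.004 rows>= 1
[(0.88, array([0.52 , 0.352, 0.085]))] [(0.93, array([0.499, 0.319, 0.054]))]
0.03869105550488887
```

View pics/w4.png

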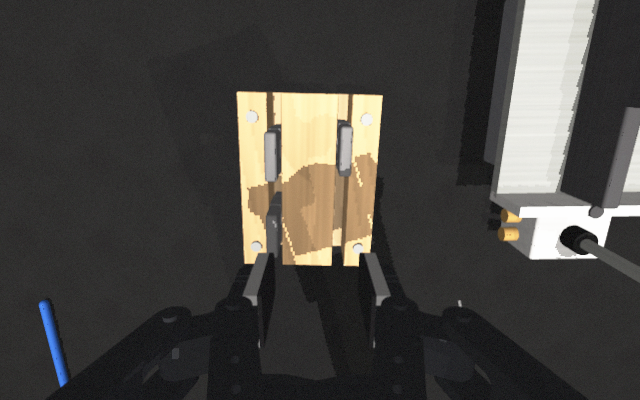

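The wrist view shows moulding tops at A (271,156), C (345,150) and B, in shadow, near (274,230). The block is parallel to the tool.

```bash
python3 - <<'E'
from h import *
np.set_printoptions(suppress=True,precision=4)
w=arm.camera_info('wrist');s=arm.camera_info('scene')
C2=lambda u,v:(290+(u+.5)/3.6-.5,140+(v+.5)/3.6-.5)
for n,p,q in [('A',(271,156),(569,130)),('B',(274,230),(518,86)),('C',(345.5,150),(503,153))]:
    print(n,onz(w,*p,.085),'tri',tri([ray(w,*p),ray(s,*C2(*q))]))
print('block',[onz(w,*p,.055) for p in [(237,92),(382,95),(372,265),(244,265)]])
for l in ['m1_centre']:
    for m in arm.masks_of(l,'wrist'):
        n,lab,st,ce=cv2.connectedComponentsWithStats(m['pixels'].astype(np.uint8)); print(m['score'],[(c.round(1),r) for c,r in zip(ce[1:],st[1:]) if r[4]>40])
plan((.52,.35,.231),.1)
E
python3 -c "
import cv2
cv2.imwrite('pics/c4.png',cv2.resize(cv2.imread('pics/w4.png')[85:275,225:395],None,fx=3.1,fy=3.1,interpolation=cv2.INTER_CUBIC))"
```

```text
A [0.519  0.3528 0.085 ] tri [0.5192 0.3523 0.0868]
B [0.456  0.3463 0.085 ] tri [0.4568 0.3443 0.09  ]
C [0.5298 0.2946 0.085 ] tri [0.5291 0.2937 0.085 ]
block [array([0.564 , 0.3877, 0.055 ]), array([0.5741, 0.2671, 0.055 ]), array([0.4162, 0.2513, 0.055 ]), array([0.4034, 0.3757, 0.055 ])]
0.71 [(array([273. , 152.6]), array([264, 125,  19,  57, 903], dtype=int32))]
t 10.15 tcp [0.4932 0.3152 0.3868] yaw 0.103 -> shift [ 30.2 -31.9 155.8] turn 0.003 rows>= 3
```

View pics/c4.png

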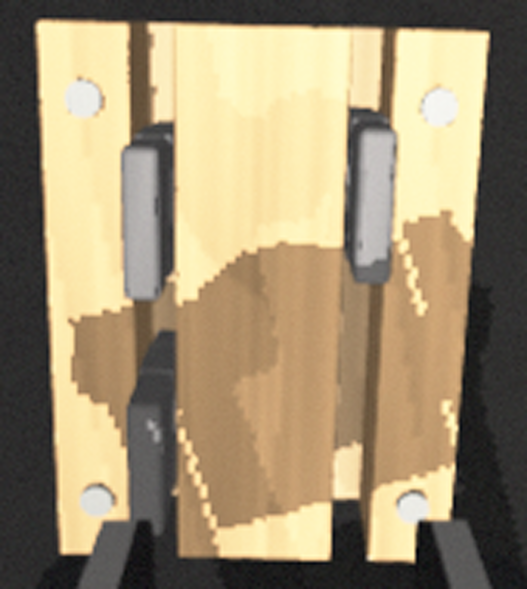

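Tops measured: A (.519,.3525), B (.4565,.345), C (.5295,.294), height about .087. Now I'll grip A.

>>> apply_moves(deltas=[{"fingers": 45,"dx": 29.5,"dy": -34.5,"dz": 0,"turn": 0.01},{"fingers": 45,"dx": 0,"dy": 0,"dz": 50,"turn": 0},{"fingers": 45,"dx": 0,"dy": 0,"dz": 50,"turn": 0},{"fingers": 45,"dx": 0,"dy": 0,"dz": 35,"turn": 0},{"fingers": 45,"dx": 0,"dy": 0,"dz": 19,"turn": 0},{"fingers": 0,"dx": 0,"dy": 0,"dz": 0,"turn": 0},{"fingers": 0,"dx": 0,"dy": 0,"dz": 0,"turn": 0},{"fingers": 0,"dx": 0,"dy": 0,"dz": 0,"turn": 0},{"fingers": 0,"dx": 0,"dy": 0,"dz": 0,"turn": 0},{"fingers": 0,"dx": 0,"dy": 0,"dz": 0,"turn": 0}])

```text
time_s: 11.4
ee_pos: [0.5186, 0.3541, 0.2341]
tool_rot: [-0.0, 0.999, 0.047, 0.001]
force: [0.2, 0.5, 2.6]
gripper_width: 0.0085
finger_force: 62.7
```

>>> apply_moves(deltas=[{"fingers": 0,"dx": 0,"dy": 0,"dz": 0,"turn": 0},{"fingers": 0,"dx": 0,"dy": 0,"dz": -20,"turn": 0},{"fingers": 0,"dx": 0,"dy": 0,"dz": -35,"turn": 0},{"fingers": 0,"dx": 0,"dy": 0,"dz": -45,"turn": 0},{"fingers": 0,"dx": 0,"dy": 0,"dz": -45,"turn": 0},{"fingers": 0,"dx": 0,"dy": 0,"dz": -25,"turn": 0}])

```text
time_s: 12.15
ee_pos: [0.5183, 0.3537, 0.4074]
tool_rot: [-0.0, 0.999, 0.048, 0.002]
force: [-0.9, -0.3, 0.0]
gripper_width: 0.0086
finger_force: 64.1
```

```bash
python3 -c "
from h import *
plan((.658,.055,.40)); print(arm.observe()['gripper_width'])"
```

```text
t 12.15 tcp [0.5183 0.3537 0.4074] yaw 0.095 -> shift [110.7 310.6   7.8] turn None rows>= 6
0.008638006544471815
```

>>> apply_moves(deltas=[{"fingers": 0,"dx": 8,"dy": 20,"dz": 0,"turn": 0},{"fingers": 0,"dx": 15,"dy": 45,"dz": 0,"turn": 0},{"fingers": 0,"dx": 15,"dy": 45,"dz": 0,"turn": 0},{"fingers": 0,"dx": 15,"dy": 45,"dz": 0,"turn": 0},{"fingers": 0,"dx": 15,"dy": 45,"dz": 0,"turn": 0},{"fingers": 0,"dx": 15,"dy": 45,"dz": 0,"turn": 0},{"fingers": 0,"dx": 15,"dy": 40,"dz": 0,"turn": 0},{"fingers": 0,"dx": 12.5,"dy": 25,"dz": 0,"turn": 0},{"fingers": 0,"dx": 0,"dy": 0,"dz": 40,"turn": 0},{"fingers": 0,"dx": 0,"dy": 0,"dz": 30,"turn": 0}])

```text
time_s: 13.4
ee_pos: [0.6573, 0.0547, 0.3304]
tool_rot: [-0.0, 0.999, 0.047, -0.001]
force: [0.1, 0.1, -1.1]
gripper_width: 0.0086
finger_force: 64.1
```

>>> apply_moves(deltas=[{"fingers": 0,"dx": 0,"dy": 0,"dz": 0,"turn": 0},{"fingers": 0,"dx": 0,"dy": 0,"dz": 10,"turn": 0},{"fingers": 0,"dx": 0,"dy": 0,"dz": 10,"turn": 0},{"fingers": 0,"dx": 0,"dy": 0,"dz": 0,"turn": 0}])

```text
time_s: 13.9
ee_pos: [0.6574, 0.0559, 0.3124]
tool_rot: [-0.0, 0.999, 0.048, -0.001]
force: [0.1, 0.6, -1.4]
gripper_width: 0.0089
finger_force: 64.1
```

```bash
python3 -c "
from h import *
plan((.658,.055,.311)); o=arm.observe(); print(o['gripper_width'],o['force'])
a=snap('scene')[1][130:280,290:450]
b=snap('wrist')[1]
cv2.imwrite('pics/c5.png',np.hstack([cv2.resize(a,(384,360)),cv2.resize(b,(416,260))[:, :] if 0 else cv2.copyMakeBorder(cv2.resize(b,(416,260)),0,100,0,0,0)]))"
```

```text
t 13.9 tcp [0.6574 0.0559 0.3124] yaw 0.095 -> shift [0.5 0.9 1.4] turn None rows>= 1
0.008924903875885001 [ 0.07246916  0.60711237 -1.39301422]
```

View pics/c5.png

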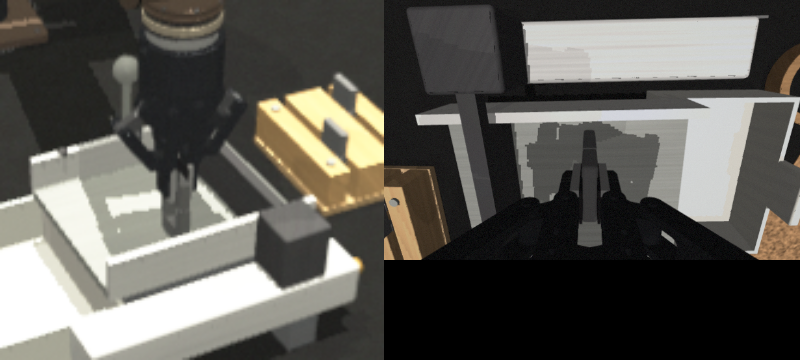

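The moulding hangs upright just above the bed. I'll set it down, release it and go over C.

>>> apply_moves(deltas=[{"fingers": 0,"dx": 0,"dy": 0,"dz": 3,"turn": 0},{"fingers": 45,"dx": 0,"dy": 0,"dz": 0,"turn": 0},{"fingers": 45,"dx": 0,"dy": 0,"dz": 0,"turn": 0},{"fingers": 45,"dx": 0,"dy": 0,"dz": 0,"turn": 0},{"fingers": 45,"dx": 0,"dy": 0,"dz": -30,"turn": 0},{"fingers": 45,"dx": 0,"dy": 0,"dz": -50,"turn": 0},{"fingers": 45,"dx": -17,"dy": -40,"dz": 0,"turn": 0},{"fingers": 45,"dx": -17,"dy": -40,"dz": 0,"turn": 0},{"fingers": 45,"dx": -17,"dy": -40,"dz": 0,"turn": 0},{"fingers": 45,"dx": -17,"dy": -40,"dz": 0,"turn": 0}])

```text
time_s: 15.25
ee_pos: [0.574, 0.2096, 0.3902]
tool_rot: [-0.0, 0.999, 0.047, 0.0]
force: [-0.6, 1.1, -0.6]
gripper_width: 0.0387
finger_force: 0.0
```

>>> apply_moves(deltas=[{"fingers": 45,"dx": -17,"dy": -40,"dz": 0,"turn": 0},{"fingers": 45,"dx": -17,"dy": -40,"dz": 0,"turn": 0},{"fingers": 45,"dx": -2.5,"dy": -10,"dz": 0,"turn": 0},{"fingers": 45,"dx": 0,"dy": 0,"dz": 0,"turn": 0}])

```text
time_s: 15.75
ee_pos: [0.5299, 0.295, 0.39]
tool_rot: [0.0, 0.999, 0.048, 0.0]
force: [-0.3, -0.7, -1.5]
gripper_width: 0.0384
finger_force: 0.0
```

Run:
```python
from h import *
plan((.5295,.2937,.232),.092)
cs,im=snap('scene'); print(boxes('m1_centre','scene',cs))
cv2.imwrite('pics/s2.png',im)
ci,im=snap('wrist','w5'); print(boxes('m1_centre','wrist',ci))
print(proj(ci,[.5295,.2937,.085]),proj(ci,[.4565,.345,.085]))
```

```text
t 15.75 tcp [0.5299 0.295  0.39  ] yaw 0.096 -> shift [ -0.6   1.2 158. ] turn 0.004 rows>= 3
[(0.58, array([0.661, 0.047, 0.133]))]
[]
[315.04550379 191.88928169] [250.03081146 265.16927305]
```

A is standing on the bed. Now C.

>>> apply_moves(deltas=[{"fingers": 45,"dx": -0.5,"dy": 1,"dz": 40,"turn": 0},{"fingers": 45,"dx": 0,"dy": 0,"dz": 50,"turn": 0},{"fingers": 45,"dx": 0,"dy": 0,"dz": 48,"turn": 0},{"fingers": 45,"dx": 0,"dy": 0,"dz": 20,"turn": 0},{"fingers": 0,"dx": 0,"dy": 0,"dz": 0,"turn": 0},{"fingers": 0,"dx": 0,"dy": 0,"dz": 0,"turn": 0},{"fingers": 0,"dx": 0,"dy": 0,"dz": 0,"turn": 0},{"fingers": 0,"dx": 0,"dy": 0,"dz": 0,"turn": 0},{"fingers": 0,"dx": 0,"dy": 0,"dz": 0,"turn": 0},{"fingers": 0,"dx": 0,"dy": 0,"dz": 0,"turn": 0}])

```text
time_s: 17.2
ee_pos: [0.53, 0.2942, 0.2332]
tool_rot: [-0.001, 0.999, 0.047, 0.001]
force: [2.1, 4.6, 2.2]
gripper_width: 0.009
finger_force: 62.6
```

>>> apply_moves(deltas=[{"fingers": 0,"dx": 0,"dy": 0,"dz": -20,"turn": 0},{"fingers": 0,"dx": 0,"dy": 0,"dz": -35,"turn": 0},{"fingers": 0,"dx": 0,"dy": 0,"dz": -45,"turn": 0},{"fingers": 0,"dx": 0,"dy": 0,"dz": -45,"turn": 0},{"fingers": 0,"dx": 0,"dy": 0,"dz": -25,"turn": 0},{"fingers": 0,"dx": 0,"dy": 0,"dz": 0,"turn": 0}])

```text
time_s: 17.95
ee_pos: [0.5298, 0.2932, 0.4043]
tool_rot: [0.0, 0.999, 0.047, 0.002]
force: [0.4, 0.3, -0.8]
gripper_width: 0.0087
finger_force: 62.2
```

```bash
python3 -c "
from h import *
plan((.608,.050,.40))"
```

```text
t 17.95 tcp [0.5298 0.2932 0.4043] yaw 0.095 -> shift [ 54.8 249.5   4.8] turn None rows>= 5
```

>>> apply_moves(deltas=[{"fingers": 0,"dx": 5,"dy": 25,"dz": 0,"turn": 0},{"fingers": 0,"dx": 10,"dy": 45,"dz": 0,"turn": 0},{"fingers": 0,"dx": 10,"dy": 45,"dz": 0,"turn": 0},{"fingers": 0,"dx": 10,"dy": 45,"dz": 0,"turn": 0},{"fingers": 0,"dx": 10,"dy": 45,"dz": 0,"turn": 0},{"fingers": 0,"dx": 9.5,"dy": 44.5,"dz": 0,"turn": 0},{"fingers": 0,"dx": 0,"dy": 0,"dz": 0,"turn": 0},{"fingers": 0,"dx": 0,"dy": 0,"dz": 35,"turn": 0},{"fingers": 0,"dx": 0,"dy": 0,"dz": 35,"turn": 0},{"fingers": 0,"dx": 0,"dy": 0,"dz": 12,"turn": 0}])

```text
time_s: 19.2
ee_pos: [0.6057, 0.0512, 0.3153]
tool_rot: [-0.0, 0.999, 0.048, -0.004]
force: [-0.1, 0.5, -0.6]
gripper_width: 0.0087
finger_force: 62.2
```

>>> apply_moves(deltas=[{"fingers": 0,"dx": 0,"dy": 0,"dz": 7,"turn": 0},{"fingers": 0,"dx": 0,"dy": 0,"dz": 4,"turn": 0},{"fingers": 0,"dx": 0,"dy": 0,"dz": 0,"turn": 0}])

```text
time_s: 19.58
ee_pos: [0.6076, 0.0505, 0.3098]
tool_rot: [0.0, 0.999, 0.047, 0.001]
force: [0.1, -0.0, -0.2]
gripper_width: 0.0087
finger_force: 62.2
```

Run:
```python
from h import *
plan((.608,.050,.311)); print(arm.observe()['gripper_width'],arm.observe()['force'])
cs,im=snap('scene','s3'); print(boxes('m1_centre','scene',cs))
print([proj(cs,p) for p in [(.608,.05,.16),(.608,.05,.085)]])
```

```text
t 19.57 tcp [0.6076 0.0505 0.3098] yaw 0.095 -> shift [ 0.3  0.6 -1.2] turn None rows>= 1
0.008695519373107159 [ 0.1426958  -0.02239005 -0.18661971]
[(0.83, array([0.664, 0.048, 0.131])), (0.15, array([0.456, 0.343, 0.069]))]
[array([353.90078648, 192.32655715]), array([353.42397023, 218.26517986])]
```

>>> apply_moves(deltas=[{"fingers": 45,"dx": 0,"dy": 0,"dz": 0,"turn": 0},{"fingers": 45,"dx": 0,"dy": 0,"dz": 0,"turn": 0},{"fingers": 45,"dx": 0,"dy": 0,"dz": 0,"turn": 0},{"fingers": 45,"dx": 0,"dy": 0,"dz": -30,"turn": 0},{"fingers": 45,"dx": 0,"dy": 0,"dz": -50,"turn": 0},{"fingers": 45,"dx": -12,"dy": -30,"dz": 0,"turn": 0},{"fingers": 45,"dx": -17,"dy": -43,"dz": 0,"turn": 0},{"fingers": 45,"dx": -17,"dy": -43,"dz": 0,"turn": 0},{"fingers": 45,"dx": -17,"dy": -43,"dz": 0,"turn": 0},{"fingers": 45,"dx": -17,"dy": -43,"dz": 0,"turn": 0}])

```text
time_s: 20.92
ee_pos: [0.5078, 0.2451, 0.3891]
tool_rot: [-0.0, 0.999, 0.047, 0.0]
force: [0.9, -0.0, 0.6]
gripper_width: 0.0386
finger_force: 0.0
```

>>> apply_moves(deltas=[{"fingers": 45,"dx": -17,"dy": -43,"dz": 0,"turn": 0},{"fingers": 45,"dx": -17,"dy": -43,"dz": 0,"turn": 0},{"fingers": 45,"dx": -8.5,"dy": -19.5,"dz": 0,"turn": 0},{"fingers": 45,"dx": 0,"dy": 0,"dz": 0,"turn": 0},{"fingers": 45,"dx": 0,"dy": 0,"dz": 0,"turn": 0}])

```text
time_s: 21.55
ee_pos: [0.4566, 0.3444, 0.3889]
tool_rot: [0.0, 0.999, 0.047, 0.0]
force: [0.2, -0.4, -0.6]
gripper_width: 0.0382
finger_force: 0.0
```

Run:
```python
from h import *
plan((.4565,.345,.232),.092)
cs,im=snap('scene','s4'); print(boxes('m1_centre','scene',cs))
ci,im=snap('wrist'); print(boxes('m1_centre','wrist',ci))
```

```text
t 21.55 tcp [0.4566 0.3444 0.3889] yaw 0.095 -> shift [-1.000e-01 -6.000e-01  1.569e+02] turn 0.003 rows>= 3
[(0.67, array([0.66 , 0.048, 0.134])), (0.35, array([0.472, 0.07 , 0.16 ]))]
[]
```

>>> apply_moves(deltas=[{"fingers": 45,"dx": 0,"dy": -0.5,"dz": 40,"turn": 0},{"fingers": 45,"dx": 0,"dy": 0,"dz": 50,"turn": 0},{"fingers": 45,"dx": 0,"dy": 0,"dz": 47,"turn": 0},{"fingers": 45,"dx": 0,"dy": 0,"dz": 20,"turn": 0},{"fingers": 0,"dx": 0,"dy": 0,"dz": 0,"turn": 0},{"fingers": 0,"dx": 0,"dy": 0,"dz": 0,"turn": 0},{"fingers": 0,"dx": 0,"dy": 0,"dz": 0,"turn": 0},{"fingers": 0,"dx": 0,"dy": 0,"dz": 0,"turn": 0},{"fingers": 0,"dx": 0,"dy": 0,"dz": 0,"turn": 0},{"fingers": 0,"dx": 0,"dy": 0,"dz": 0,"turn": 0}])

```text
time_s: 23.0
ee_pos: [0.4566, 0.3473, 0.2345]
tool_rot: [-0.004, 0.999, 0.046, 0.002]
force: [-2.0, 8.1, -3.2]
gripper_width: 0.0089
finger_force: 61.4
```

>>> apply_moves(deltas=[{"fingers": 0,"dx": 0,"dy": 0,"dz": -20,"turn": 0},{"fingers": 0,"dx": 0,"dy": 0,"dz": -35,"turn": 0},{"fingers": 0,"dx": 0,"dy": 0,"dz": -45,"turn": 0},{"fingers": 0,"dx": 0,"dy": 0,"dz": -45,"turn": 0},{"fingers": 0,"dx": 0,"dy": 0,"dz": -30,"turn": 0},{"fingers": 0,"dx": 0,"dy": 0,"dz": 0,"turn": 0}])

```text
time_s: 23.75
ee_pos: [0.4568, 0.3458, 0.413]
tool_rot: [-0.002, 0.999, 0.047, 0.005]
force: [0.2, -0.2, 0.2]
gripper_width: 0.0089
finger_force: 61.5
```

```bash
python3 -c "
from h import *
plan((.558,.045,.40))"
```

```text
t 23.75 tcp [0.4568 0.3458 0.413 ] yaw 0.095 -> shift [ 72.1 309.   12.5] turn None rows>= 6
```

>>> apply_moves(deltas=[{"fingers": 0,"dx": 10,"dy": 20,"dz": 0,"turn": 0},{"fingers": 0,"dx": 12,"dy": 45,"dz": 0,"turn": 0},{"fingers": 0,"dx": 12,"dy": 45,"dz": 0,"turn": 0},{"fingers": 0,"dx": 12,"dy": 45,"dz": 0,"turn": 0},{"fingers": 0,"dx": 12,"dy": 45,"dz": 0,"turn": 0},{"fingers": 0,"dx": 10,"dy": 45,"dz": 0,"turn": 0},{"fingers": 0,"dx": 4,"dy": 45,"dz": 0,"turn": 0},{"fingers": 0,"dx": 0,"dy": 19,"dz": 0,"turn": 0},{"fingers": 0,"dx": 0,"dy": 0,"dz": 40,"turn": 0},{"fingers": 0,"dx": 0,"dy": 0,"dz": 30,"turn": 0}])

```text
time_s: 25.0
ee_pos: [0.5566, 0.0448, 0.3352]
tool_rot: [-0.0, 0.999, 0.047, -0.001]
force: [0.2, -0.3, -1.1]
gripper_width: 0.0092
finger_force: 61.5
```

>>> apply_moves(deltas=[{"fingers": 0,"dx": 0,"dy": 0,"dz": 20,"turn": 0},{"fingers": 0,"dx": 0,"dy": 0,"dz": 8,"turn": 0},{"fingers": 0,"dx": 0,"dy": 0,"dz": 4,"turn": 0},{"fingers": 0,"dx": 0,"dy": 0,"dz": 0,"turn": 0},{"fingers": 0,"dx": 0,"dy": 0,"dz": 0,"turn": 0}])

```text
time_s: 25.62
ee_pos: [0.5574, 0.0453, 0.308]
tool_rot: [-0.0, 0.999, 0.048, -0.0]
force: [-5.8, 1.2, 9.2]
gripper_width: 0.009
finger_force: 63.0
```

Run:
```python
from h import *
plan((.558,.045,.311)); print(arm.observe()['gripper_width'],arm.observe()['force'])
```

```text
t 25.62 tcp [0.5574 0.0453 0.308 ] yaw 0.096 -> shift [ 0.6  0.3 -3. ] turn None rows>= 1
0.008987465079156981 [-5.81450325  1.19345756  9.21946736]
```

>>> apply_moves(deltas=[{"fingers": 45,"dx": 0,"dy": 0,"dz": 0,"turn": 0},{"fingers": 45,"dx": 0,"dy": 0,"dz": 0,"turn": 0},{"fingers": 45,"dx": 0,"dy": 0,"dz": 0,"turn": 0},{"fingers": 45,"dx": 0,"dy": 0,"dz": -30,"turn": 0},{"fingers": 45,"dx": 0,"dy": 0,"dz": -60,"turn": 0},{"fingers": 0,"dx": -29,"dy": -29,"dz": 0,"turn": 0},{"fingers": 0,"dx": -29,"dy": -29,"dz": 0,"turn": 0},{"fingers": 0,"dx": -29,"dy": -30,"dz": 0,"turn": 0},{"fingers": 0,"dx": 0,"dy": 0,"dz": 0,"turn": 0},{"fingers": 0,"dx": 0,"dy": 0,"dz": 0,"turn": 0}])

```text
time_s: 26.88
ee_pos: [0.4625, 0.1239, 0.395]
tool_rot: [0.0, 0.999, 0.048, 0.0]
force: [-0.2, -0.5, 0.2]
gripper_width: 0.0002
finger_force: 0.0
```

Run:
```python
from h import *
plan((.4625,.124,.318))
cs,im=snap('scene'); print(boxes('m1_centre','scene',cs),boxes('lever_knob','scene',cs))
cw,w=snap('wrist'); print(boxes('m1_centre','wrist',cw),boxes('lever_knob','wrist',cw),boxes('tub_tab','scene',cs))
cv2.imwrite('pics/c6.png',np.hstack([cv2.resize(im[130:320,190:450],(440,322)),cv2.copyMakeBorder(cv2.resize(w,(360,225)),0,97,0,0,0)]))
```

```text
t 26.88 tcp [0.4625 0.1239 0.395 ] yaw 0.095 -> shift [-0.1 -0.1 77. ] turn None rows>= 2
[(0.68, array([0.665, 0.05 , 0.132]))] [(0.74, array([0.47 , 0.072, 0.166])), (0.38, array([ 0.598, -0.1  ,  0.013])), (0.33, array([0.558, 0.037, 0.126]))]
[] [(0.84, array([0.468, 0.076, 0.174]))] [(0.87, array([ 0.601, -0.1  ,  0.014]))]
```

View pics/c6.png

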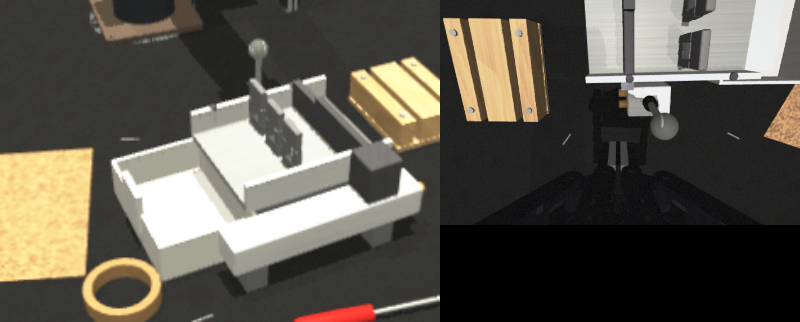

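All three mouldings stand on the bed, the block is empty and the tub is still under the lip. Now down beside the knob, then push.

>>> apply_moves(deltas=[{"fingers": 0,"dx": 0,"dy": 0,"dz": 40,"turn": 0},{"fingers": 0,"dx": 0,"dy": 0,"dz": 37,"turn": 0},{"fingers": 0,"dx": 0,"dy": 8,"dz": 0,"turn": 0},{"fingers": 0,"dx": 0,"dy": 6,"dz": 0,"turn": 0},{"fingers": 0,"dx": 0,"dy": 6,"dz": 0,"turn": 0},{"fingers": 0,"dx": 0,"dy": 5,"dz": 0,"turn": 0}])

```text
time_s: 27.98
ee_pos: [0.4653, 0.099, 0.3199]
tool_rot: [-0.001, 0.999, 0.047, 0.002]
force: [1.2, 5.0, 3.0]
gripper_width: -0.0002
finger_force: 2.0
```

>>> apply_moves(deltas=[{"fingers": 0,"dx": 0,"dy": 5,"dz": 0,"turn": 0},{"fingers": 0,"dx": 0,"dy": 5,"dz": 0,"turn": 0},{"fingers": 0,"dx": 0,"dy": 5,"dz": 0,"turn": 0},{"fingers": 0,"dx": 0,"dy": 5,"dz": 0,"turn": 0},{"fingers": 0,"dx": 0,"dy": 0,"dz": 0,"turn": 0}])

```text
time_s: 28.6
ee_pos: [0.4666, 0.079, 0.3178]
tool_rot: [0.0, 0.999, 0.047, 0.0]
force: [1.5, 3.6, 1.5]
gripper_width: 0.0001
finger_force: 1.4
```

Run:
```python
from h import *
plan((.4625,.124,.318)); print(arm.observe()['force'])
cs,im=snap('scene'); print(boxes('lever_knob','scene',cs)[:1],boxes('ram','scene',cs))
```

```text
t 28.6 tcp [0.4666 0.079  0.3178] yaw 0.095 -> shift [  0.2 -45.2  -0.2] turn None rows>= 1
[1.53179897 3.61553078 1.48196141]
[(0.49, array([0.475, 0.05 , 0.16 ]))] [(0.68, array([0.749, 0.042, 0.141]))]
```

>>> apply_moves(deltas=[{"fingers": 0,"dx": 0,"dy": 5,"dz": 1,"turn": 0},{"fingers": 0,"dx": 0,"dy": 5,"dz": 1,"turn": 0},{"fingers": 0,"dx": 0,"dy": 5,"dz": 1,"turn": 0},{"fingers": 0,"dx": 0,"dy": 4,"dz": 1,"turn": 0},{"fingers": 0,"dx": 0,"dy": 2,"dz": 0,"turn": 0}])

```text
time_s: 29.38
ee_pos: [0.4685, 0.0585, 0.3139]
tool_rot: [-0.001, 0.999, 0.047, 0.0]
force: [2.0, 5.9, 1.3]
gripper_width: -0.0002
finger_force: 2.9
```

>>> apply_moves(deltas=[{"fingers": 0,"dx": 0,"dy": 2,"dz": 0,"turn": 0},{"fingers": 0,"dx": 0,"dy": 0,"dz": 0,"turn": 0}])

```text
time_s: 29.62
ee_pos: [0.4686, 0.0565, 0.3134]
tool_rot: [-0.001, 0.999, 0.047, 0.0]
force: [2.5, 4.8, 0.6]
gripper_width: -0.0002
finger_force: 2.5
```

Run:
```python
from h import *
plan((.4625,.124,.318)); print(arm.observe()['force'])
cs,im=snap('scene','s7'); print(boxes('lever_knob','scene',cs)[:1],boxes('ram','scene',cs),boxes('m1_centre','scene',cs))
```

```text
t 29.62 tcp [0.4686 0.0565 0.3134] yaw 0.095 -> shift [  0.3 -67.7  -4.5] turn None rows>= 2
[2.538312   4.76510436 0.64448367]
[(0.58, array([ 0.62 , -0.071,  0.013]))] [(0.91, array([ 0.743, -0.051,  0.134]))] [(0.46, array([ 0.747, -0.21 ,  0.024])), (0.44, array([ 0.661, -0.064,  0.018]))]
```

>>> apply_moves(deltas=[{"fingers": 0,"dx": 0,"dy": 2,"dz": 0,"turn": 0},{"fingers": 0,"dx": 0,"dy": 0,"dz": 0,"turn": 0},{"fingers": 0,"dx": 0,"dy": 0,"dz": 0,"turn": 0}])

```text
time_s: 30.2
ee_pos: [0.4687, 0.0551, 0.3132]
tool_rot: [-0.002, 0.999, 0.047, 0.0]
force: [3.0, 8.2, -0.5]
gripper_width: -0.0002
finger_force: 4.0
```

>>> apply_moves(deltas=[{"fingers": 0,"dx": 0,"dy": 1,"dz": 0,"turn": 0},{"fingers": 0,"dx": 0,"dy": 0,"dz": 0,"turn": 0},{"fingers": 0,"dx": 0,"dy": 0,"dz": 0,"turn": 0},{"fingers": 0,"dx": 0,"dy": 0,"dz": 0,"turn": 0},{"fingers": 0,"dx": 0,"dy": 0,"dz": 0,"turn": 0},{"fingers": 0,"dx": 0,"dy": 0,"dz": 0,"turn": 0},{"fingers": 0,"dx": 0,"dy": 0,"dz": 0,"turn": 0},{"fingers": 0,"dx": 0,"dy": 0,"dz": 0,"turn": 0},{"fingers": 0,"dx": 0,"dy": 0,"dz": 0,"turn": 0},{"fingers": 0,"dx": 0,"dy": 0,"dz": 0,"turn": 0}])

```text
time_s: 31.45
ee_pos: [0.4687, 0.0547, 0.3132]
tool_rot: [-0.003, 0.999, 0.047, 0.0]
force: [2.8, 11.7, -1.3]
gripper_width: -0.0001
finger_force: 5.5
```

>>> apply_moves(deltas=[{"fingers": 0,"dx": 0,"dy": 0,"dz": 0,"turn": 0},{"fingers": 0,"dx": 0,"dy": 0,"dz": 0,"turn": 0},{"fingers": 0,"dx": 0,"dy": 0,"dz": 0,"turn": 0},{"fingers": 0,"dx": 0,"dy": 0,"dz": 0,"turn": 0},{"fingers": 0,"dx": 0,"dy": 0,"dz": 0,"turn": 0},{"fingers": 0,"dx": 0,"dy": 0,"dz": 0,"turn": 0},{"fingers": 0,"dx": 0,"dy": 0,"dz": 0,"turn": 0},{"fingers": 0,"dx": 0,"dy": 0,"dz": 0,"turn": 0},{"fingers": 0,"dx": 0,"dy": 0,"dz": 0,"turn": 0},{"fingers": 0,"dx": 0,"dy": 0,"dz": 0,"turn": 0}])

```text
time_s: 32.7
ee_pos: [0.4687, 0.0547, 0.3132]
tool_rot: [-0.003, 0.999, 0.047, 0.0]
force: [3.6, 10.6, -0.8]
gripper_width: 0.0004
finger_force: 5.5
```

Run:
```python
from h import *
plan((.4625,.124,.318)); print(arm.observe()['force'])
cs,im=snap('scene','s8'); print(boxes('ram','scene',cs),boxes('m1_centre','scene',cs))
ct,im2=snap('top')
cv2.imwrite('pics/c7.png',np.hstack([cv2.resize(im[130:320,190:450],(440,322)),cv2.resize(im2[140:260,240:370],(350,322))]))
```

```text
t 32.7 tcp [0.4687 0.0547 0.3132] yaw 0.094 -> shift [  0.3 -69.6  -4.4] turn None rows>= 2
[ 3.57946557 10.60944907 -0.8253432 ]
[(0.71, array([ 0.744, -0.055,  0.135])), (0.49, array([ 0.746, -0.211,  0.024]))] [(0.45, array([0.524, 0.306, 0.051])), (0.42, array([ 0.657, -0.07 ,  0.014]))]
```

View pics/c7.png

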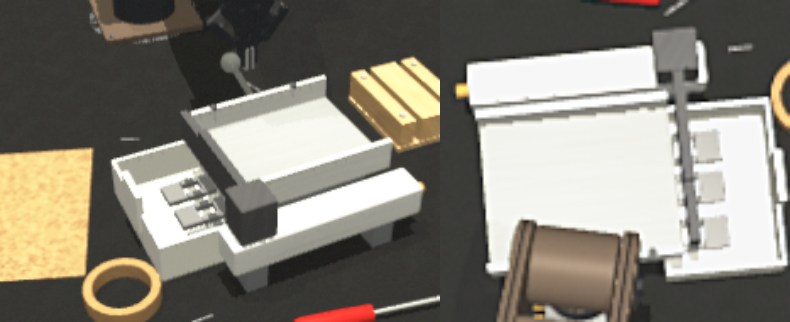

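The ram is fully out at the stop and all three mouldings lie flat in the tub. A little more hold, then back off.

>>> apply_moves(deltas=[{"fingers": 0,"dx": 0,"dy": 0,"dz": 0,"turn": 0},{"fingers": 0,"dx": 0,"dy": 0,"dz": 0,"turn": 0},{"fingers": 0,"dx": 0,"dy": 0,"dz": 0,"turn": 0},{"fingers": 0,"dx": 0,"dy": 0,"dz": 0,"turn": 0},{"fingers": 0,"dx": 0,"dy": -20,"dz": 0,"turn": 0},{"fingers": 0,"dx": 0,"dy": -20,"dz": 0,"turn": 0},{"fingers": 0,"dx": 0,"dy": -20,"dz": 0,"turn": 0},{"fingers": 0,"dx": 0,"dy": -20,"dz": 0,"turn": 0},{"fingers": 0,"dx": 0,"dy": 0,"dz": -40,"turn": 0},{"fingers": 0,"dx": 0,"dy": 0,"dz": -40,"turn": 0}])

```text
time_s: 34.15
ee_pos: [0.4609, 0.1327, 0.3931]
tool_rot: [0.001, 0.999, 0.048, -0.002]
force: [0.3, 0.0, -0.3]
gripper_width: 0.0002
finger_force: 0.0
```

>>> apply_moves(deltas=[{"fingers": 100,"dx": 0,"dy": 0,"dz": -10,"turn": 0},{"fingers": 100,"dx": 0,"dy": 0,"dz": 0,"turn": 0},{"fingers": 100,"dx": 0,"dy": 0,"dz": 0,"turn": 0},{"fingers": 100,"dx": 0,"dy": 0,"dz": 0,"turn": 0}])

```text
time_s: 34.65
ee_pos: [0.4611, 0.1329, 0.402]
tool_rot: [0.0, 0.999, 0.047, -0.002]
force: [0.5, -0.3, -0.1]
gripper_width: 0.0722
finger_force: 0.0
```

```bash
python3 -c "
from h import *
plan((.6237,-.163,.40),.105)"
```

```text
t 34.65 tcp [0.4611 0.1329 0.402 ] yaw 0.095 -> shift [133.9 309.9   1.6] turn -0.01 rows>= 6
```

>>> apply_moves(deltas=[{"fingers": 100,"dx": 19,"dy": 44,"dz": 0,"turn": 0},{"fingers": 100,"dx": 19,"dy": 44,"dz": 0,"turn": 0},{"fingers": 100,"dx": 19,"dy": 44,"dz": 0,"turn": 0},{"fingers": 100,"dx": 19,"dy": 44,"dz": 0,"turn": 0},{"fingers": 100,"dx": 19,"dy": 44,"dz": 0,"turn": 0},{"fingers": 100,"dx": 19,"dy": 44,"dz": 0,"turn": 0},{"fingers": 100,"dx": 19,"dy": 44,"dz": 0,"turn": 0},{"fingers": 100,"dx": 0,"dy": 2,"dz": 0,"turn": -0.01},{"fingers": 100,"dx": 0,"dy": 0,"dz": 0,"turn": 0},{"fingers": 100,"dx": 0,"dy": 0,"dz": 0,"turn": 0}])

```text
time_s: 35.9
ee_pos: [0.6228, -0.1619, 0.4036]
tool_rot: [-0.0, 0.999, 0.053, -0.0]
force: [-0.5, 0.2, -0.1]
gripper_width: 0.0851
finger_force: 0.0
```

Run:
```python
from h import *
plan((.6237,-.163,.237),.105)
cs,im=snap('scene','s9'); print(boxes('ram','scene',cs),boxes('lever_knob','scene',cs))
ci,im=snap('wrist','w9'); print(boxes('m1_centre','wrist',ci),boxes('tub_tab','wrist',ci))
```

```text
t 35.9 tcp [ 0.6228 -0.1619  0.4036] yaw 0.106 -> shift [  0.9   1.3 166.6] turn 0.001 rows>= 3
[(0.76, array([0.717, 0.115, 0.132]))] [(0.65, array([0.477, 0.064, 0.161]))]
[(0.88, array([ 0.669, -0.063,  0.017])), (0.35, array([ 0.616, -0.111,  0.005])), (0.23, array([0.537, 0.104, 0.099]))] [(0.92, array([ 0.616, -0.113,  0.005])), (0.69, array([ 0.562, -0.075,  0.019])), (0.36, array([0.469, 0.067, 0.12 ]))]
```

View pics/w9.png

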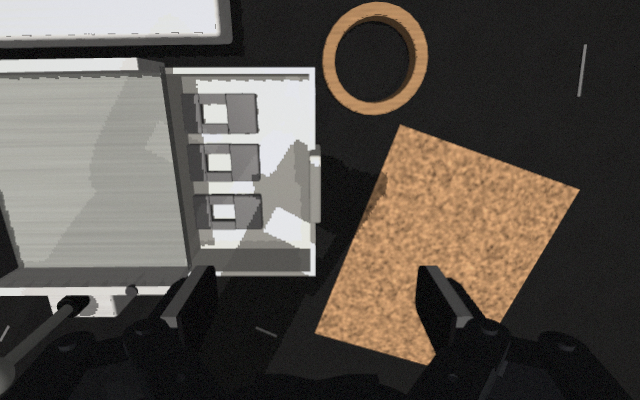

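The wrist view shows the three mouldings flat in the tub at (232,112), (232,160) and (235,211), with the tab at (316,185) right under the gripper. I'll grip it.

>>> apply_moves(deltas=[{"fingers": 100,"dx": 0,"dy": 1,"dz": 45,"turn": 0},{"fingers": 100,"dx": 0,"dy": 0,"dz": 45,"turn": 0},{"fingers": 100,"dx": 0,"dy": 0,"dz": 46,"turn": 0},{"fingers": 100,"dx": 0,"dy": 0,"dz": 30,"turn": 0},{"fingers": 0,"dx": 0,"dy": 0,"dz": 0,"turn": 0},{"fingers": 0,"dx": 0,"dy": 0,"dz": 0,"turn": 0},{"fingers": 0,"dx": 0,"dy": 0,"dz": 0,"turn": 0},{"fingers": 0,"dx": 0,"dy": 0,"dz": 0,"turn": 0},{"fingers": 0,"dx": 0,"dy": 0,"dz": 0,"turn": 0},{"fingers": 0,"dx": 0,"dy": 0,"dz": 0,"turn": 0}])

```text
time_s: 37.45
ee_pos: [0.6239, -0.1638, 0.2399]
tool_rot: [0.0, 0.999, 0.052, 0.001]
force: [-2.5, 2.7, 6.3]
gripper_width: 0.0089
finger_force: 60.5
```

>>> apply_moves(deltas=[{"fingers": 0,"dx": 0,"dy": 0,"dz": 0,"turn": 0},{"fingers": 0,"dx": 0,"dy": 0,"dz": -3,"turn": 0},{"fingers": 0,"dx": 0,"dy": 0,"dz": -3,"turn": 0},{"fingers": 0,"dx": 0,"dy": 0,"dz": 0,"turn": 0}])

```text
time_s: 37.95
ee_pos: [0.6228, -0.1641, 0.2431]
tool_rot: [-0.0, 0.999, 0.052, -0.001]
force: [0.2, 1.1, -3.2]
gripper_width: 0.0089
finger_force: 59.1
```

Run:
```python
from h import *
plan((.560,-.17,.241)); plan((.5025,-.397,.241),-.215)
cs,im=snap('scene','s10'); print(boxes('ram','scene',cs),boxes('lever_knob','scene',cs)[:1])
```

```text
t 37.95 tcp [ 0.6228 -0.1641  0.2431] yaw 0.105 -> shift [-63.1  -0.7   2.2] turn None rows>= 2
t 37.95 tcp [ 0.6228 -0.1641  0.2431] yaw 0.105 -> shift [-144.1  219.     2.3] turn 0.32 rows>= 5
[(0.77, array([0.718, 0.118, 0.132])), (0.25, array([ 0.568, -0.081,  0.015]))] []
```

>>> apply_moves(deltas=[{"fingers": 0,"dx": -15,"dy": 0,"dz": 0,"turn": 0},{"fingers": 0,"dx": -24,"dy": 0,"dz": 0,"turn": 0},{"fingers": 0,"dx": -24,"dy": 5,"dz": 0,"turn": 0},{"fingers": 0,"dx": -9,"dy": 20,"dz": 0,"turn": 0},{"fingers": 0,"dx": -9,"dy": 28,"dz": 0,"turn": 0},{"fingers": 0,"dx": -9,"dy": 28,"dz": 0,"turn": 0},{"fingers": 0,"dx": -9,"dy": 28,"dz": 0,"turn": 0},{"fingers": 0,"dx": -9,"dy": 28,"dz": 0,"turn": 0},{"fingers": 0,"dx": -9,"dy": 28,"dz": 0,"turn": 0},{"fingers": 0,"dx": -5,"dy": 14,"dz": 0,"turn": 0}])

```text
time_s: 39.35
ee_pos: [0.5201, -0.3573, 0.2443]
tool_rot: [0.001, 0.999, 0.051, 0.001]
force: [0.8, -0.4, -5.1]
gripper_width: 0.009
finger_force: 59.1
```

>>> apply_moves(deltas=[{"fingers": 0,"dx": 0,"dy": 0,"dz": 0,"turn": 0.04},{"fingers": 0,"dx": 0,"dy": 0,"dz": 0,"turn": 0.08},{"fingers": 0,"dx": 0,"dy": 0,"dz": 0,"turn": 0.08},{"fingers": 0,"dx": 0,"dy": 0,"dz": 0,"turn": 0.08},{"fingers": 0,"dx": 0,"dy": 0,"dz": 0,"turn": 0.04},{"fingers": 0,"dx": 0,"dy": 0,"dz": 0,"turn": 0}])

```text
time_s: 40.1
ee_pos: [0.5206, -0.3549, 0.2439]
tool_rot: [-0.0, 0.994, -0.107, -0.0]
force: [0.2, -0.2, -3.9]
gripper_width: 0.0088
finger_force: 59.1
```

Run:
```python
from h import *
plan((.5025,-.397,.237),-.215); o=arm.observe(); print(o['gripper_width'],o['force'])
cs,im=snap('scene','s11'); print(boxes('ram','scene',cs),boxes('lever_knob','scene',cs)[:2],boxes('tub_centre','scene',cs),boxes('m1_centre','scene',cs))
a=im[130:320,130:450]; cv2.imwrite('pics/c8.png',cv2.resize(a,None,fx=2.4,fy=2.4))
```

```text
t 40.1 tcp [ 0.5206 -0.3549  0.2439] yaw -0.215 -> shift [-8.7 45.   6.8] turn 0.0 rows>= 1
0.008780348766048232 [ 0.18301705 -0.23018658 -3.90127232]
[(0.94, array([0.714, 0.127, 0.131]))] [(0.72, array([0.701, 0.063, 0.082])), (0.69, array([0.473, 0.067, 0.161]))] [(0.63, array([ 0.536, -0.302,  0.028])), (0.18, array([0.714, 0.122, 0.132]))] []
```

View pics/c8.png

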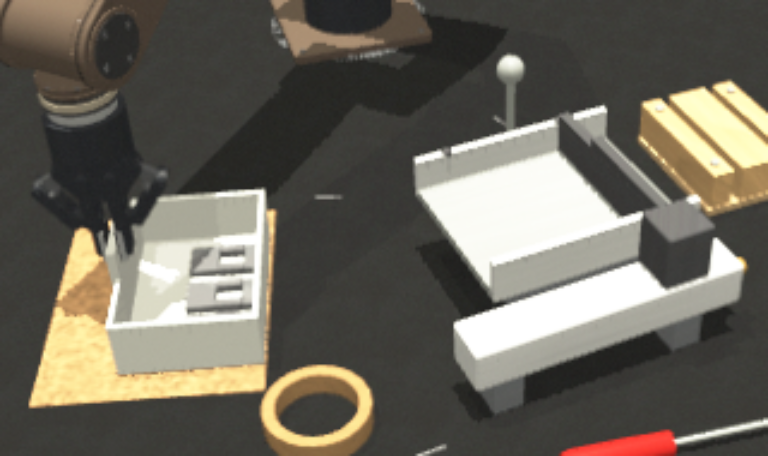

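The ram (.714,.127) and lever are back at home. The tub with its mouldings hangs over the mat about 45 mm off, so I'll finish the move, set it down and release it.

>>> apply_moves(deltas=[{"fingers": 0,"dx": -3,"dy": 15,"dz": 0,"turn": 0},{"fingers": 0,"dx": -3,"dy": 15,"dz": 0,"turn": 0},{"fingers": 0,"dx": -3,"dy": 15,"dz": 0,"turn": 0},{"fingers": 0,"dx": 0,"dy": 0,"dz": 2,"turn": 0},{"fingers": 0,"dx": 0,"dy": 0,"dz": 2,"turn": 0},{"fingers": 0,"dx": 0,"dy": 0,"dz": 2,"turn": 0},{"fingers": 0,"dx": 0,"dy": 0,"dz": 1,"turn": 0},{"fingers": 0,"dx": 0,"dy": 0,"dz": 0,"turn": 0}])

```text
time_s: 41.35
ee_pos: [0.5026, -0.3971, 0.2399]
tool_rot: [0.001, 0.994, -0.107, -0.0]
force: [-6.4, 1.5, 8.4]
gripper_width: 0.0087
finger_force: 61.0
```

>>> apply_moves(deltas=[{"fingers": 100,"dx": 0,"dy": 0,"dz": 0,"turn": 0},{"fingers": 100,"dx": 0,"dy": 0,"dz": 0,"turn": 0},{"fingers": 100,"dx": 0,"dy": 0,"dz": 0,"turn": 0},{"fingers": 100,"dx": 0,"dy": 0,"dz": 0,"turn": 0},{"fingers": 100,"dx": 0,"dy": 0,"dz": -40,"turn": 0},{"fingers": 100,"dx": 0,"dy": 0,"dz": -60,"turn": 0},{"fingers": 100,"dx": 0,"dy": 0,"dz": -60,"turn": 0},{"fingers": 100,"dx": 0,"dy": 0,"dz": 0,"turn": 0},{"fingers": 100,"dx": 0,"dy": 0,"dz": 0,"turn": 0}])

```text
time_s: 42.48
ee_pos: [0.5021, -0.3967, 0.3966]
tool_rot: [-0.0, 0.994, -0.107, -0.0]
force: [-0.6, 0.9, -0.2]
gripper_width: 0.0854
finger_force: 0.0
```

Run:
```python
from h import *
plan((.5025,-.397,.237),-.215); o=arm.observe(); print(o['gripper_width'],o['force'])
cs,im=snap('scene','s12'); print(boxes('ram','scene',cs),boxes('lever_knob','scene',cs)[:2],boxes('tape','scene',cs))
ci,im=snap('wrist','w12'); print(boxes('tub_centre','wrist',ci))
```

```text
t 42.48 tcp [ 0.5021 -0.3967  0.3966] yaw -0.215 -> shift [  0.5   0.3 159.6] turn -0.0 rows>= 3
0.08543255151609132 [-0.61169153  0.93677263 -0.16257068]
[(0.83, array([0.717, 0.121, 0.128]))] [(0.56, array([0.474, 0.07 , 0.161]))] [(0.97, array([ 0.748, -0.209,  0.023]))]
[(0.94, array([ 0.52 , -0.335,  0.001]))]
```

View pics/w12.png

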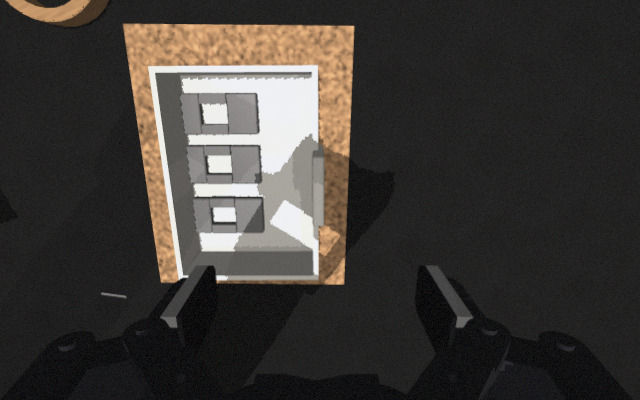

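The tub stands well centred on the mat with all three mouldings in it, and the tape hasn't moved. The lever and ram are at home and the gripper is clear.

```bash
python3 -c "
from cell import arm
print(arm.close_job())"
```

```text
the job is handed in; nothing more can be done
None
```

I handed the job in at about 42 s: the last pictures show the tub on its mat with all three mouldings in it, lever and ram home and the tape unmoved; the jar wasn't re-checked, and no verdict came back.

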